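# Ease the spring clip off the roller spindle with a wedge

## Robot

A 6-joint arm with a two-finger parallel gripper is mounted at the origin on a cart in front of the work surface, level with it; the furniture and walls round the work are solid. World frame = base frame: x ahead of the robot, y to its left, z up, the work surface at z = 0. Lengths are in mm, angles in rad, forces in N, time in s.
With the tool pointing down it reaches from about 400 to 925 mm from the base axis. Payload 3.4 kg.
Tool frame: the origin (TCP) lies on the centre line of the jaws, within the pads' length; the fingertips stand finger_overhang ahead of it and the grasp point (between the pads) lies 11 mm behind it (finger_overhang is the distance from the TCP to the fingertips, in mm); y points along the fingers, z is the direction in which the jaws open and shut, and the axes are right-handed (so a half turn about y gives the same grasp; the last joint's range is limited). The gripper opens to 85 mm and grips with 20 to 120 N. Pads are 22 mm wide; open, the fingers measure 114 mm over their backs; the gripper's body (76 mm by 85 mm) begins 54 mm behind the grasp point. The pads swing forward as they close: fully open they stand 13 mm farther back than shut.
Start: joints at [1.177, 0.307, 1.506, -0, 1.328, -0.073], TCP at [180.79, 545.844, 239.305] pointing down, gripper open.
Joint ranges: [-3.12, 3.12], [-1.05, 2.28], [0.14, 2.33], [-1.42, 4.57], [0.1, 2.73], [-2.68, 2.68]. Speed limits (rad/s): [2.57, 2.57, 3.14, 3.14, 3.14, 3.14].

## Interface

Orientations are given as a rotation vector (axis times angle).
In Python, from station import * gives the robot as it stands.
- The arm moves only by the tool move_arm, never from a script. Its argument "deltas" is a list of rows, each a list of 3 entries, a list of its own where there are three numbers: the shift along the world's x, y, z in m, then the turn about the world's z in rad, then the closure in counts, from 0 (fully open) to 255 (shut). In form: [[[x, y, z], yaw, jaw], ...]. A call has 1 to 10 rows; each row is the pose to reach, as a shift and turn from the pose commanded when the call began; what a row does not reach only later rows make up. A row lasts 1/12 s, in which the tool goes at most 41.7 mm and 7.16 degrees, less where a joint would pass 70% of its speed; a pose out of reach is approached as far as the arm can. A call with a gripper value outside its range is refused whole. The fingers move at their own pace and stop on an object; "newtons" is the grip in N (left out, the last holds). Time passes only in rows, so rows that repeat a pose let the fingers close. It gives the time, the measured TCP pose, the force and the opening at its end, in the units of the state.
- sense(): the state, without advancing time (a new reading comes with each control period).
- capture(name): name is "scene" or "top" or "wrist"; returns the picture (420x560x3 uint8, red, green, blue); there is no depth.
- camera_model(name): a dict with "vfov" (degrees; the focal length in pixels is half the picture's height over the tangent of half this angle, whatever the lens; pixels are square), "cx", "cy" (the principal point, pixels), "camera_from_world" (4x4, takes a point from world to camera coordinates). Camera axes: x right, y down, z forward; pixel columns grow to the right and rows downward; lengths in mm; the calibration is good to about 2 mm. The wrist camera is an equidistant fisheye: a pixel r from the principal point sees the ray r / f radians off the axis. A picture is of the moment at which its call begins: read the wrist's pose just before it. camera_model takes no time and is no camera call; for the wrist camera it gives the pose at the moment of the call.
- finish_job(): hands the job in, once; it reports no verdict.
Trained networks look in the newest picture that a camera, given by its name, has taken for a name from the list of things; names that differ only in an ending like _2 or _b are one class to them, and where a whole thing is asked for, a point or a joint stands for the part that bears it (a point fixed in the world has none). Each returns a list of dicts, best first, with "score" (0 to 1); they miss things now and then, are a little off and sometimes report something else, mostly with a low value. They report only what shows in the picture. A call takes as long as a camera call.
- spot_in(camera, query): "rect" ([left, top, right, bottom] in pixels, round what is visible of it).
The state is a dict: "time_s": time; "joint_positions": joint angles; "qd": joint speeds; "tau": joint torques, N m; "tcp_pos": TCP position; "tcp_rot": TCP orientation; "ft_force": force on the tool from outside, world axes, zero at the start; "torque": the same for the moment, N m; "grip_width": finger opening in mm.
Only numpy, scipy, OpenCV 4.12 (cv2) and the standard library are available. Lean on these libraries where they do the work, as an engineer would, in place of code of your own. Each camera call takes 0.05 s, during which the arm holds its last target.

## Task

Take the retaining clip off the spindle: pick up the hand wedge and slide its blade along the top of the spindle under the clip, until the clip is spread and springs up off the spindle; do not touch the clip with the gripper before that. Then stand the wedge back on the worktop clear of the tray, and put the clip in the steel parts tray.

Things in the scene. Friction and masses are not known exactly. Their poses are not given: they have to be found in the camera images.
- spindle_groove (a point): Centre of the groove (14 mm wide, 18 mm diameter) in a bare steel spindle, on the spindle's axis, 60 mm above the worktop. The spindle is a level round bar, 23 mm in diameter, 158 mm long, alike on both sides of the groove. x = along the spindle, z = up.
- clip_bore (a point): Bore centre of the bare sheet-metal spring clip, 12 mm wide along x; at the groove centre while seated. x along the spindle, y across, z up. The flat crown (30 mm across) has its underside 16.5 mm above this point: a slot 5 mm high, 15 mm wide over the top of the spindle, open to both ends. Two sprung jaws hug the groove from below. Lowest point 13.5 mm below this point.
- clip_tab (a point): Centre of the clip's grip tab, a plain grey upright block on top of the crown: 14 mm along x, 10 mm across y, 28 mm high, its centre 32.5 mm above the bore centre (the crown's top is 14 mm below this point). Same axes as clip_bore. Grip it across y by its upper part.
- jaw_l (a joint): Angle of the clip's jaw at +y: 0 seated in the groove, about 0.14 at its widest spread, -0.07 shut (rad).
- jaw_r (a joint): The same for the jaw at -y.
- wedge_grip (a point): Centre (half-way up) of the wedge's upright grey handle, 28 mm above the wedge's underside. Handle 30 mm along x, 18 mm across y, 56 mm high; grip it across y. x points along the blade to its tip, z up.
- wedge_tip (a point): Middle of the blade's tip edge, on the underside, 93 mm ahead of the handle's centre and 28 mm lower.
- tray_in (a point): Centre of the inner floor (3 mm above the worktop) of the parts tray, an open steel tray fixed to the worktop, 120 mm along its x, 100 mm along y, 20 mm high, walls 3 mm.
- clip: The spring clip (55 g), origin and axes as clip_bore. Raising its crown spreads the jaws; raised 8 mm they are at their widest, by 14 mm they have closed above the spindle's middle and the clip springs up to about 17 mm, sitting loose astride the groove in its keeper, where it stays when the wedge is drawn back. Takes up to about 10 N of push on the wedge.
- wedge: The hand wedge (about 100 g), origin under the middle of its handle, axes as wedge_grip. Steel blade 10 mm wide, flat underside level with the handle's. Its top is level, 21 mm high, from the handle to 45 mm ahead of the handle's centre, then slopes evenly down to 2 mm at the tip, 93 mm ahead.
- reagent: Bystander: a small round white bottle, 38 mm wide and 68 mm high, behind the spindle; origin under its centre. Leave it standing.
- timer: Bystander: a flat bench timer, 66 x 62 x 18 mm; origin under its centre. Leave it where it is.
- marker: Bystander: a marker pen, 135 mm long and 17 mm thick, lying on the worktop; origin under its middle. Leave it where it is.
- cradle: Grey base plate (150 x 74 x 10 mm), fixed to the worktop, posts under the spindle; origin under the groove, x along the spindle. Round the clip stands a thin-walled keeper, 26 mm along x, 42 mm along y, open at the top (84 mm above the worktop); its end cheeks leave a gap 26 mm wide over the spindle for the wedge. All else is below the spindle's top (71.5 mm), so it can come from either end.

How it is judged:
By the outcome, as a careful person would: the job done as asked, in the order asked, and still so for the second after the job is handed in, with the robot touching nothing.
It also fails if it takes over 72 s, if anything falls off the work surface, if the arm or the gripper's body presses on something with over 40 N, if the wrist force passes 120 N, or if a joint passes its speed limit or range.

## Working session

There is one attempt and no reset: what is moved stays moved. The work goes in short steps, Python scripts to look and compute and a tool call to move; the robot and the scene stay as the last step left them, time stands still between calls to the robot, and variables do not carry over. Pictures are saved under pics/ and viewed, and the job is handed in when it is done.

Besides the shell and the picture viewer there is one more tool, called by a JSON object that holds its "method" and its "body". move_arm: Moves the arm, as the interface text tells. Its arguments: {"type":"object","properties":{"deltas":{"type":"array"},"newtons":{"type":"number"}},"required":["deltas"]}

```bash
mkdir -p pics; ls
cat > h.py <<'E'
from station import *
import numpy as np, cv2
def snap(cam,fn):
    im=capture(cam); cv2.imwrite('pics/'+fn+'.png',cv2.cvtColor(im,cv2.COLOR_RGB2BGR)); return im
def proj(m,P):
    P=np.atleast_2d(P); T=np.array(m['camera_from_world']); c=P@T[:3,:3].T+T[:3,3]
    f=210/np.tan(np.radians(m['vfov'])/2)
    if m.get('fish'):
        r=np.hypot(c[:,0],c[:,1]); th=np.arctan2(r,c[:,2]); k=f*th/np.maximum(r,1e-9)
        return np.c_[m['cx']+k*c[:,0],m['cy']+k*c[:,1]]
    return np.c_[m['cx']+f*c[:,0]/c[:,2],m['cy']+f*c[:,1]/c[:,2]]
def ray(m,u,v):
    T=np.array(m['camera_from_world']); R=T[:3,:3]; o=-R.T@T[:3,3]
    f=210/np.tan(np.radians(m['vfov'])/2); x,y=u-m['cx'],v-m['cy']
    if m.get('fish'):
        r=np.hypot(x,y); th=r/f; d=np.array([x/r*np.sin(th),y/r*np.sin(th),np.cos(th)]) if r>0 else np.array([0,0,1.])
    else: d=np.array([x/f,y/f,1])
    return o,R.T@d
def at(m,u,v,z):
    o,d=ray(m,u,v); return o+d*(z-o[2])/d[2]
def cm(n):
    m=dict(camera_model(n)); m['fish']=(n=='wrist'); return m
E
python3 - <<'E'
from h import *
for n in ['scene','top','wrist']:
    snap(n,n+'0'); m=cm(n); print(n,m['vfov'],m['cx'],m['cy'],np.round(m['camera_from_world'],3).tolist())
for c in ['top','scene']:
    for q in ['wedge','clip','clip_tab','wedge_grip','cradle','tray_in','reagent','timer','marker']:
        for r in spot_in(c,q)[:2]: print(c,q,np.round(r['rect'],1),round(r['score'],2))
print(sense())
E
```

```text
pics
scene 57.11989752569924 274.83731864455183 205.70668371913266 [[0.685, -0.729, -0.022, -287.941], [-0.317, -0.271, -0.909, 252.682], [0.656, 0.629, -0.416, 767.189], [0.0, 0.0, 0.0, 1.0]]
top 44.2632358393895 271.96893583904955 203.80771589579436 [[0.026, -1.0, -0.012, 47.459], [-0.984, -0.024, -0.176, 477.339], [0.175, 0.017, -0.984, 1470.552], [0.0, 0.0, 0.0, 1.0]]
wrist 65.70646984690485 278.41682702189956 209.94045629537786 [[0.314, 0.95, -0.001, -573.978], [0.908, -0.299, 0.294, -37.65], [0.278, -0.093, -0.956, 379.467], [0.0, 0.0, 0.0, 1.0]]
top wedge [246.7 194.9 299.7 227.9] 0.71
top wedge [173.2 222.5 206.6 242.5] 0.56
top clip [269.6 205.2 276.9 215.3] 0.54
top clip_tab [271.7 202.2 276.2 213.2] 0.53
top wedge_grip [174.9 223.9 204.5 240.7] 0.71
top wedge_grip [246.3 197.3 302.3 225.7] 0.59
top cradle [246.1 197.3 301.3 228. ] 0.75
top tray_in [360.2 209.4 395.2 258.1] 0.84
top reagent [291.7 167.3 307.9 187.2] 0.56
top timer [357.2 176.  380.3 199.4] 0.58
top marker [201.8 179.8 248.5 179.1] 0.5
scene wedge [242.4 210.5 297.5 248.8] 0.69
scene wedge [178.2 204.9 214.4
[... 347 characters left out ...]
5 202.6 265.9 214.1] 0.61
{'time_s': 1.05, 'joint_positions': array([ 1.17752208e+00,  3.06765694e-01,  1.50642164e+00,  2.07595127e-06,
        1.32836999e+00, -7.35253758e-02]), 'qd': array([-7.50133388e-04, -7.66543575e-04,  9.76953160e-04, -4.73674692e-04,
        9.15442921e-06,  4.60840733e-04]), 'tau': array([-2.00965187e-03, -4.57498384e+01, -2.52331764e+01, -5.12037313e-04,
        1.09526613e-03, -1.85477084e-06]), 'tcp_pos': array([180.7760568 , 545.84592503, 239.31638794]), 'tcp_rot': array([-1.55615601,  0.25093107, -0.25094086]), 'ft_force': array([-0.74683515,  0.20217066, -0.39125015]), 'torque': array([-0.05494383,  0.03280609,  0.02008462]), 'grip_width': 85.62110748655117}
```

Run:
```python
import cv2,numpy as np
a=cv2.imread('pics/top0.png')[150:270,160:410]; cv2.imwrite('pics/top0c.png',cv2.resize(a,None,fx=3.2,fy=3.2,interpolation=2))
a=cv2.imread('pics/scene0.png')[180:330,170:400]; cv2.imwrite('pics/scene0c.png',cv2.resize(a,None,fx=3.4,fy=3.4,interpolation=2))
from scipy.spatial.transform import Rotation as R
print(R.from_rotvec([-1.55615601,  0.25093107, -0.25094086]).as_matrix())
```

```text
[[ 9.49314226e-01  1.16765560e-05  3.14328650e-01]
 [-3.14328650e-01  3.33984147e-05  9.49314226e-01]
 [ 5.86642181e-07 -9.99999999e-01  3.53758663e-05]]
```

View pics/top0.png

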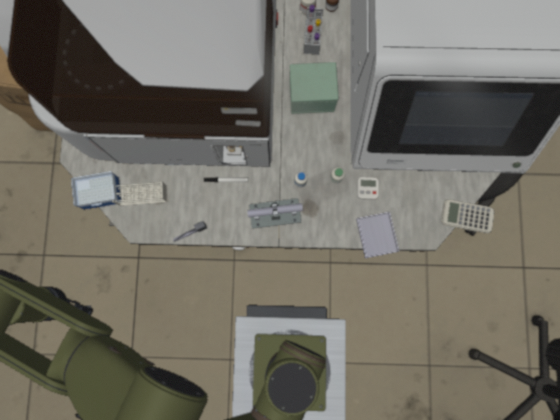

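View pics/top0c.png

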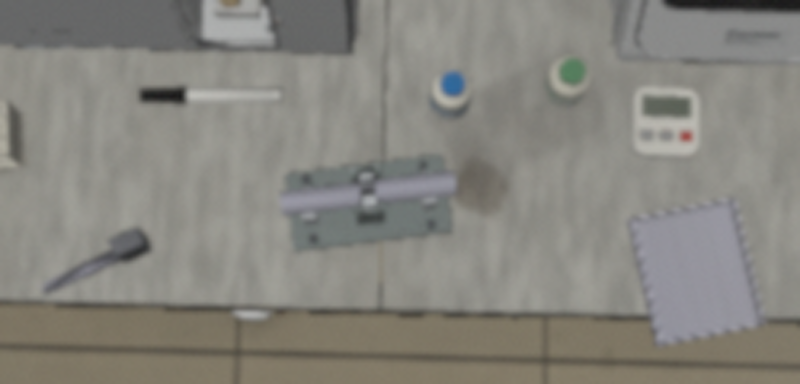

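View pics/scene0c.png

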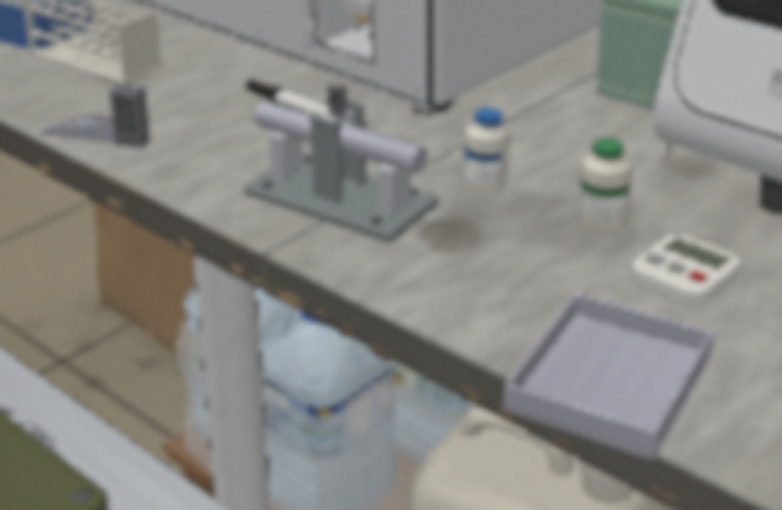

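View pics/wrist0.png

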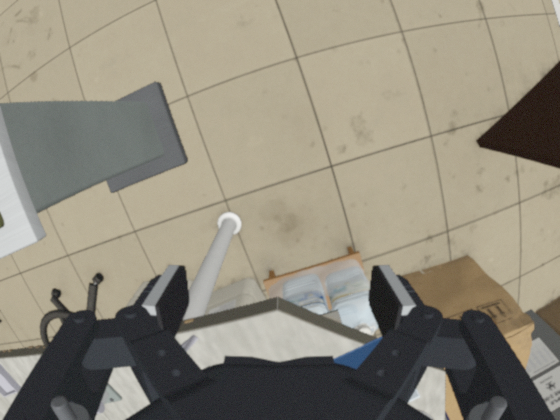

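Run:
```python
from h import *
from scipy.spatial.transform import Rotation as R
m=cm('top');s=cm('scene');w=cm('wrist')
T=np.array(w['camera_from_world']);o=-T[:3,:3].T@T[:3,3]; st=sense(); Rt=R.from_rotvec(st['tcp_rot']).as_matrix()
print('cam in tool',Rt.T@(o-st['tcp_pos']),'\n',Rt.T@T[:3,:3].T)
def tri(a,b):
    o1,d1=ray(m,*a);o2,d2=ray(s,*b)
    A=np.c_[d1,-d2];t=np.linalg.lstsq(A,o2-o1,rcond=None)[0];p,q=o1+d1*t[0],o2+d2*t[1];return (p+q)/2,np.linalg.norm(p-q)
t=lambda x,y:(160+x/3.2,150+y/3.2)
c=lambda x,y:(170+x/3.4,180+y/3.4)
print('handle top',at(m,*t(128,240),56), 'tip',at(m,*t(45,289),1))
print('sp L',at(m,*t(283,202),62),'R',at(m,*t(455,184),62))
print('tab',at(m,*t(366,172),106))
print('tri tab',tri(t(366,172),c(337,90)))
print('tray',[at(m,*t(*p),20).round() for p in [(632,222),(736,203),(762,323),(660,344)]])
print('blue',at(m,*t(452,85),68),'green',at(m,*t(572,72),68),'timer',at(m,*t(666,122),18),'marker',at(m,*t(210,95),8))
```

```text
cam in tool [ -75.87812983 -134.59705013   -0.37669591] 
 [[-7.86278068e-04  9.55901753e-01  2.93685581e-01]
 [-5.12604919e-04 -2.93686019e-01  9.55901804e-01]
 [ 9.99999560e-01  6.01059951e-04  7.20918816e-04]]
handle top [406.50146862 265.31447434  56.        ] tip [365.91869871 349.040421     1.        ]
sp L [443.63012299 126.19344832  62.        ] R [463.80479107 -28.44958204  62.        ]
tab [465.02546174  51.55703774 106.        ]
tri tab (array([463.52682376,  54.09768138,  98.64303631]), np.float64(7.403495180384291))
tray [array([ 439., -194.,   20.]), array([ 459., -290.,   20.]), array([ 349., -312.,   20.]), array([ 328., -219.,   20.])]
blue [553.90289564 -24.03343464  68.        ] green [ 568.54336378 -132.76556      68.        ] timer [ 534.84052239 -226.25451533   18.        ] marker [552.9664909  202.13822098   8.        ]
```

{"method": "move_arm", "body": {"deltas": [[[0.226,-0.281,-0.06],-0.8,0],[[0.226,-0.281,-0.06],-0.8,0],[[0.226,-0.281,-0.06],-0.8,0],[[0.226,-0.281,-0.06],-0.8,0],[[0.226,-0.281,-0.06],-0.8,0],[[0.226,-0.281,-0.06],-0.8,0],[[0.226,-0.281,-0.06],-0.8,0],[[0.226,-0.281,-0.06],-0.8,0],[[0.226,-0.281,-0.06],-0.8,0],[[0.226,-0.281,-0.06],-0.8,0]]}}

```text
time_s: 1.88
tcp_pos: [410.0, 260.5, 178.6]
tcp_rot: [-1.389, 0.873, -0.877]
ft_force: [0.8, 1.6, -0.6]
grip_width: 85.4
```

```bash
cat >> h.py <<'E'
def look(fn,qs):
    print(sense()['tcp_pos'].round(1),sense()['joint_positions'].round(2))
    m=cm('wrist'); im=snap('wrist',fn); np.save('pics/'+fn+'.npy',m,allow_pickle=True)
    for q in qs:
        for r in spot_in('wrist',q)[:2]: print(q,np.round(r['rect'],1),round(r['score'],2))
    return m
E
python3 - <<'E'
from h import *
look('w1',['wedge','wedge_grip','wedge_tip','clip','cradle'])
E
```

```text
[410.  260.5 178.6] [ 0.48  0.24  1.77 -0.    1.13  0.04]
wedge [265.2  86.3 291.  209.9] 0.94
wedge_grip [268.8  82.6 294.3 208.1] 0.89
wedge_tip [269.   80.4 290.6 210.5] 0.93
clip [205.7 299.7 285.9 367.1] 0.44
cradle [205.7 299.7 283.5 368.1] 0.83
```

View pics/w1.png

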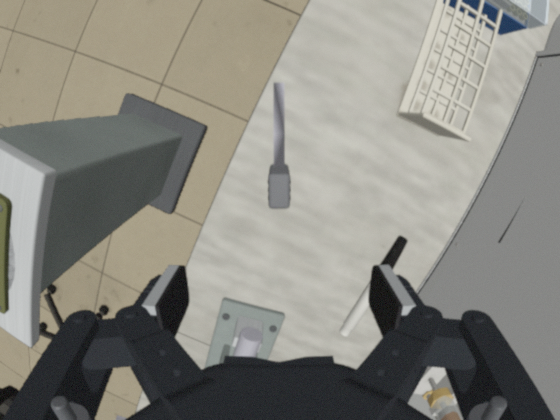

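Run:
```python
import cv2
a=cv2.imread('pics/w1.png')[70:220,220:340]; cv2.imwrite('pics/w1c.png',cv2.resize(a,None,fx=4,fy=4,interpolation=2))
```

```text
(no output)
```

View pics/w1c.png

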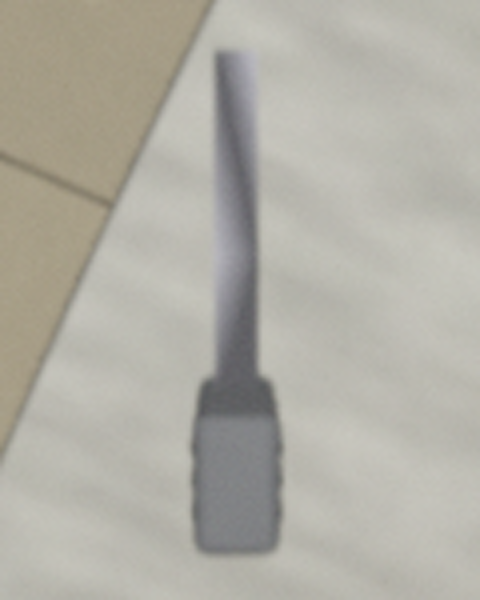

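Run:
```python
from h import *
m=cm('wrist')
c=lambda x,y:(220+x/4,70+y/4)
H=at(m,*c(236.5,483),56);t=at(m,*c(236,51),1)
d=t-H;print(H,t,np.hypot(d[0],d[1]),np.degrees(np.arctan2(d[1],d[0])))
for p in [(195,415),(277,415),(195,551),(277,551)]: print(at(m,*c(*p),56))
from scipy.spatial.transform import Rotation as R
st=sense();print(R.from_rotvec(st['tcp_rot']).as_matrix())
M=R.from_rotvec(st['tcp_rot']).as_matrix(); print(np.degrees(np.arctan2(M[1,2],M[0,2])))
```

```text
[400.46633735 277.13179887  56.        ] [360.07400032 359.99713862   1.        ] 92.18571159705219 115.98671055264889
[386.74419527 286.17065092  56.        ]
[401.60606731 293.41560926  56.        ]
[399.09212667 260.34228301  56.        ]
[414.36964334 267.78640423  56.        ]
[[ 4.37419753e-01  6.53909664e-05  8.99257447e-01]
 [-8.99257342e-01  5.20105694e-04  4.37419664e-01]
 [-4.39105624e-04 -9.99999863e-01  2.86307811e-04]]
25.939362219986158
```

Run:
```python
from h import *
m=cm('wrist');m0=np.load('pics/w1.npy',allow_pickle=True).item()
c=lambda x,y:(220+x/4,70+y/4)
for k in (m,m0):
    H=at(k,*c(236.5,483),56);t=at(k,*c(236,51),1)
    d=t-H;print(H,t,np.hypot(d[0],d[1]),np.degrees(np.arctan2(d[1],d[0])))
print(sense()['tcp_pos'],sense()['time_s'])
m=look('w2',[])
```

```text
[400.46633735 277.13179887  56.        ] [360.07400032 359.99713862   1.        ] 92.18571159705219 115.98671055264889
[404.36285412 271.59573218  56.        ] [364.74246526 354.21273974   1.        ] 91.62611610026309 115.62083809896679
[406.09329436 265.91552677 179.55284262] 2.1833
[406.1 265.9 179.6] [0.49 0.24 1.77 0.   1.13 0.04]
```

Run:
```python
import cv2
a=cv2.imread('pics/w2.png')[70:220,220:340]; cv2.imwrite('pics/w2c.png',cv2.resize(a,None,fx=4,fy=4,interpolation=2))
```

```text
(no output)
```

View pics/w2c.png

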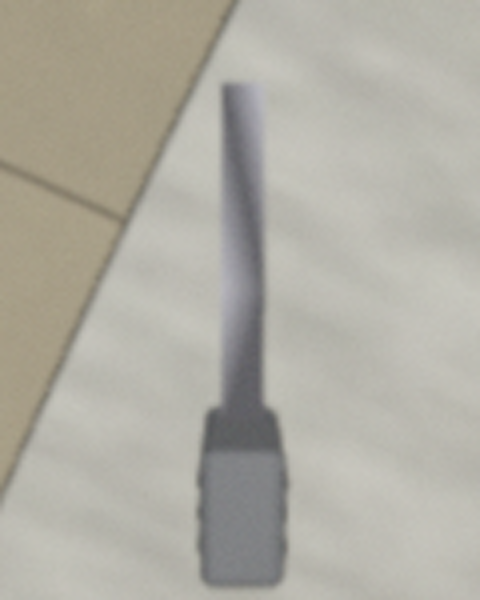

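Run:
```python
from h import *
m=np.load('pics/w2.npy',allow_pickle=True).item()
c=lambda x,y:(220+x/4,70+y/4)
H=at(m,*c(243,517),56);t=at(m,*c(243,85),1)
d=t-H;print(H,t,np.hypot(d[0],d[1]),np.degrees(np.arctan2(d[1],d[0])))
from scipy.spatial.transform import Rotation as R
M=R.from_rotvec(sense()['tcp_rot']).as_matrix(); print(np.degrees(np.arctan2(M[1,2],M[0,2])))
p0=M@np.array([0,0,0]);print(sense()['tcp_pos'])
```

```text
[404.8238     271.25194782  56.        ] [365.16946045 353.31562022   1.        ] 91.14226776631718 115.79049739668439
25.957535082882732
[406.09875584 265.9668834  179.58304441]
```

{"method": "move_arm", "body": {"deltas": [[[-0.0013,0.0053,-0.04],-0.003,0],[[-0.0013,0.0053,-0.08],-0.003,0],[[-0.0013,0.0053,-0.12],-0.003,0],[[-0.0013,0.0053,-0.147],-0.003,0],[[-0.0013,0.0053,-0.147],-0.003,0],[[-0.0013,0.0053,-0.147],-0.003,0],[[-0.0013,0.0053,-0.147],-0.003,100]], "newtons": 60}}

```text
time_s: 2.82
tcp_pos: [406.2, 271.3, 33.5]
tcp_rot: [-1.387, 0.871, -0.873]
ft_force: [0.2, -0.6, 1.0]
grip_width: 75.6
```

Run:
```python
from h import *
look('w3',['wedge'])
```

```text
[406.2 271.3  33.5] [0.5  0.45 1.94 0.   0.75 0.05]
wedge [252.4  83.5 298.4 331.5] 0.8
```

View pics/w3.png

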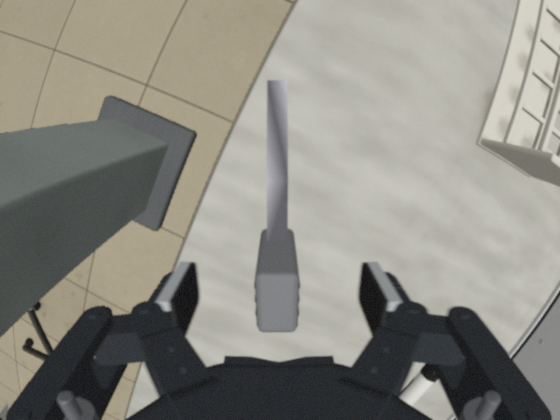

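{"method": "move_arm", "body": {"deltas": [[[0,0,0],0,255],[[0,0,0],0,255],[[0,0,0],0,255],[[0,0,0],0,255],[[0,0,0],0,255],[[0,0,0],0,255],[[0,0,0],0,255],[[0,0,0],0,255],[[0,0,0],0,255],[[0,0,0],0,255]], "newtons": 60}}

```text
time_s: 3.75
tcp_pos: [406.1, 270.4, 33.4]
tcp_rot: [-1.387, 0.872, -0.874]
ft_force: [-0.5, -0.8, 9.1]
grip_width: 16.9
```

Run:
```python
from h import *
look('w4',['wedge'])
```

```text
[406.1 270.4  33.4] [0.5  0.45 1.94 0.   0.75 0.05]
wedge [253.9  80.9 300.  330.1] 0.81
```

View pics/w4.png

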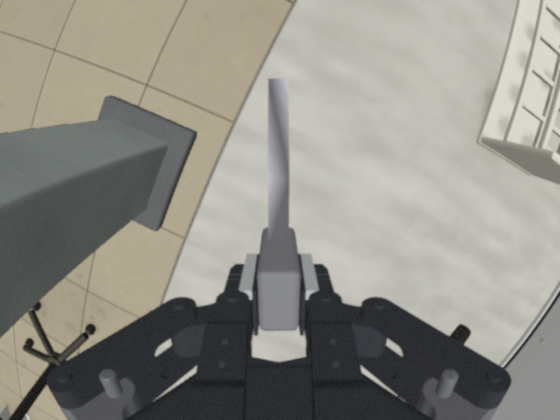

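{"method": "move_arm", "body": {"deltas": [[[0,0,0.02],0,255],[[0,0,0.06],0,255],[[0,0,0.1],0,255],[[0,0,0.14],0,255],[[0.005,-0.03,0.165],-0.08,255],[[0.01,-0.07,0.165],-0.16,255],[[0.015,-0.11,0.165],-0.24,255],[[0.02,-0.15,0.165],-0.32,255],[[0.025,-0.19,0.165],-0.32,255],[[0.03,-0.23,0.165],-0.32,255]]}}

```text
time_s: 4.68
tcp_pos: [434.9, 38.4, 197.5]
tcp_rot: [-1.267, 1.114, -1.114]
ft_force: [1.1, -0.0, -0.6]
grip_width: 17.0
```

{"method": "move_arm", "body": {"deltas": [[[0.0,-0.04,0],0,255],[[0,-0.08,0],0,255],[[0,-0.105,0],0,255],[[0,-0.105,0],0,255],[[0,-0.105,0],0,255],[[0,-0.105,0],0,255]]}}

```text
time_s: 5.18
tcp_pos: [434.9, -64.5, 197.1]
tcp_rot: [-1.266, 1.116, -1.114]
ft_force: [0.2, 0.1, -1.2]
grip_width: 17.3
```

Run:
```python
from h import *
look('w5',['clip','clip_tab','cradle','wedge','reagent'])
```

```text
[434.9 -64.5 197.1] [-0.24  0.16  1.83  0.    1.15 -0.37]
clip [302.1  48.5 343.9  78.6] 0.89
clip_tab [304.   49.2 341.5  74. ] 0.82
clip_tab [274.2   1.5 350.6 163.3] 0.56
cradle [275.4   0.6 351.5 162.9] 0.96
cradle [378.6 142.8 435.2 190.7] 0.7
wedge [257.3  79.1 301.8 330.5] 0.83
reagent [379.  143.1 432.5 190.1] 0.65
```

View pics/w5.png

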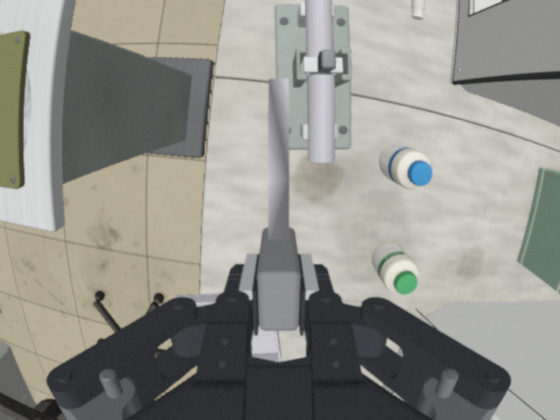

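Run:
```python
import cv2
a=cv2.imread('pics/w5.png')[0:170,250:380]; cv2.imwrite('pics/w5c.png',cv2.resize(a,None,fx=4.5,fy=4.5,interpolation=2)[:600*2])
```

```text
(no output)
```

View pics/w5c.png

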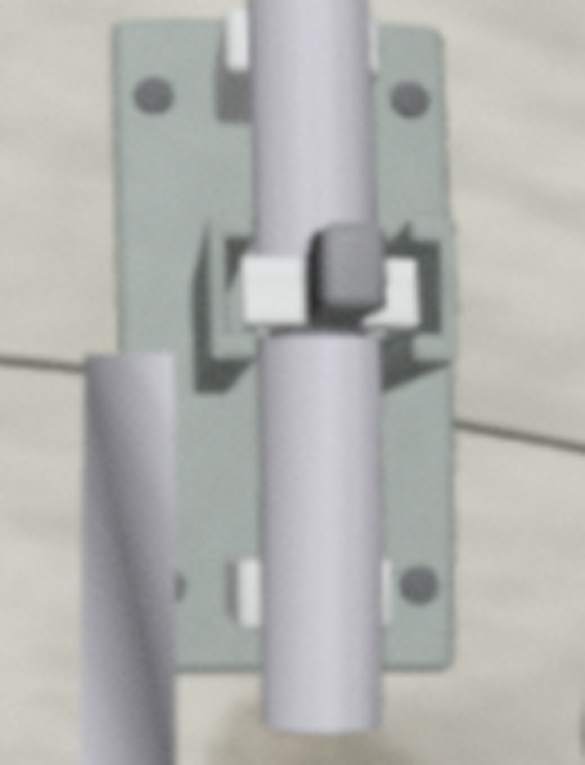

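```bash
cat > fit.py <<'E'
from h import *
from scipy.optimize import least_squares
m=np.load('pics/w5.npy',allow_pickle=True).item()
obs=[]
def add(u,v,z,x,y,w=1): obs.append((u,v,z,250+x/4.5,y/4.5,w))
# u along spindle (image up), v across (image right)
for (u,v),(x,y) in zip([(75,-37),(75,37),(-75,37)],[(112,20),(443,26),(453,668)]): add(u,v,10,x,y)
for (u,v),(x,y) in zip([(-6,-15),(-6,15),(6,-15),(6,15)],[(245,322),(418,327),(243,257),(414,260)]): add(u,v,78.5,x,y)
for (u,v),(x,y) in zip([(7,-5),(7,5),(-7,5),(-7,-5)],[(330,226),(381,226),(383,302),(330,305)]): add(u,v,106.5,x,y)
O=np.array(obs)
def res(p,full=False):
    x,y,a,=p; d=np.array([np.cos(a),np.sin(a)]); n=np.array([np.sin(a),-np.cos(a)])
    P=np.c_[x+O[:,0]*d[0]+O[:,1]*n[0], y+O[:,0]*d[1]+O[:,1]*n[1], O[:,2]]
    r=proj(m,P)-O[:,3:5]
    return r if full else r.ravel()
s=least_squares(res,[461,52,np.radians(97.5)],loss='soft_l1')
if __name__=='__main__':
    print(s.x[:2],np.degrees(s.x[2])); print(res(s.x,True).round(2))
    # subsets
    for idx in [slice(0,3),slice(3,7),slice(7,11)]:
        full=O; O=full[idx]; q=least_squares(res,s.x); print(q.x[:2].round(2),np.degrees(q.x[2]).round(2)); O=full
    # spindle silhouettes at several rows: intersect with z=60 approx (tangent)
    for (l,r,y) in [(263,381,700),(263,381,500),(252,370,120),(254,372,200)]:
        a=at(m,250+l/4.5,y/4.5,62);b=at(m,250+r/4.5,y/4.5,62); print(((a+b)/2).round(2),np.linalg.norm(a-b).round(1))
E
python3 fit.py
python3 - <<'E'
from h import *
from scipy.spatial.transform import Rotation as R
st=sense();M=R.from_rotvec(st['tcp_rot']).as_matrix(); print(st['tcp_pos'],np.degrees(np.arctan2(M[1,2],M[0,2])))
m=np.load('pics/w5.npy',allow_pickle=True).item()
# tip of the wedge at this pose, z underside ~ tcp-33.4
z=st['tcp_pos'][2]-33.4
t=at(m,250+129/4.5,353/4.5,z+1);print('tip',t)
E
```

```text
[453.70849131  52.81343621] 98.5003473871729
[[-0.49 -1.02]
 [ 0.4  -0.74]
 [ 0.44  1.47]
 [-0.26  0.41]
 [-0.09 -0.  ]
 [-0.14 -0.17]
 [ 0.48 -0.  ]
 [-1.83 -1.25]
 [ 1.25 -0.82]
 [ 1.26  1.74]
 [-1.37  0.73]]
[453.64  52.73] 98.55
[453.71  52.86] 98.54
[453.82  52.92] 99.06
[464.73 -20.22  62.  ] 22.2
[459.29  16.68  62.  ] 21.8
[448.02  88.    62.  ] 21.7
[450.27  72.45  62.  ] 21.7
[435.43937725 -63.82849098 197.30527472] 7.441105084311986
tip [422.30402764  27.63164162 164.90527472]
```

{"method": "move_arm", "body": {"deltas": [[[0.03,-0.005,0],0.017,255],[[0.037,-0.005,-0.02],0.017,255],[[0.037,-0.005,-0.055],0.017,255],[[0.037,-0.005,-0.08],0.017,255],[[0.037,-0.005,-0.08],0.017,255],[[0.037,-0.005,-0.08],0.017,255],[[0.037,-0.005,-0.08],0.017,255]]}}

```text
time_s: 6.07
tcp_pos: [473.3, -69.7, 118.2]
tcp_rot: [-1.274, 1.1, -1.102]
ft_force: [0.1, 0.0, -0.9]
grip_width: 17.1
```

Run:
```python
from h import *
from scipy.spatial.transform import Rotation as R
look('w6',[])
st=sense();M=R.from_rotvec(st['tcp_rot']).as_matrix(); print(st['tcp_pos'],np.degrees(np.arctan2(M[1,2],M[0,2])),st['ft_force'])
snap('scene','s6')
a=cv2.imread('pics/w6.png')[0:240,200:400]; cv2.imwrite('pics/w6c.png',cv2.resize(a,None,fx=2.5*1.2,fy=2.5,interpolation=2))
a=cv2.imread('pics/w6.png')[0:200,210:400]; cv2.imwrite('pics/w6c.png',cv2.resize(a,None,fx=3,fy=3,interpolation=2))
a=cv2.imread('pics/s6.png')[180:270,220:340]; cv2.imwrite('pics/s6c.png',cv2.resize(a,None,fx=6,fy=6,interpolation=2))
```

```text
[473.3 -69.7 118.2] [-0.23  0.31  1.87  0.    0.96 -0.38]
[473.86655867 -69.92333586 118.80555363] 8.334910739075765 [ 0.88622693  0.00862645 -0.39444177]
```

View pics/w6c.png

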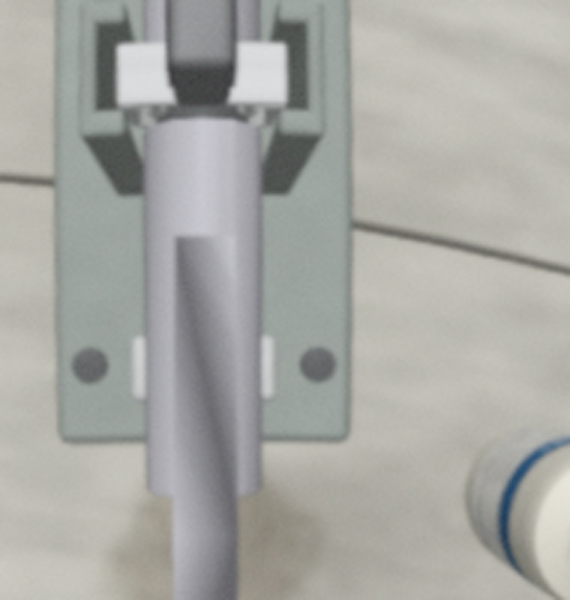

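View pics/s6c.png

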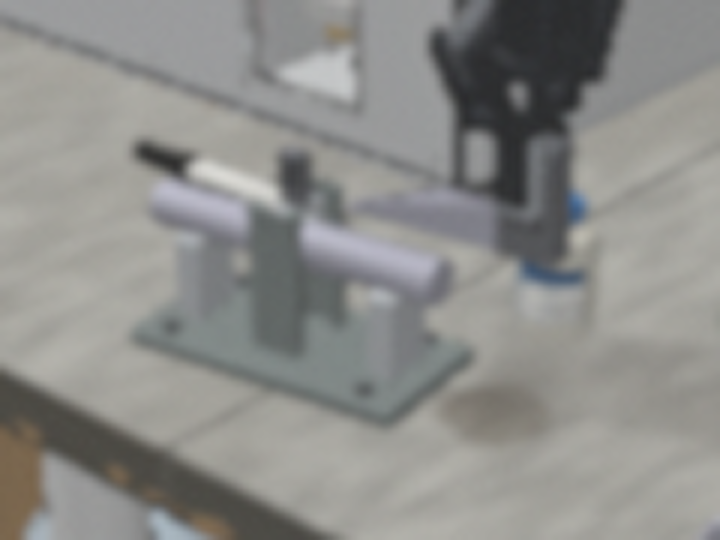

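Run:
```python
from h import *
m=np.load('pics/w6.npy',allow_pickle=True).item()
c=lambda x,y:(210+x/3,y/3)
for l,r,y,z in [(147,258.5,135,62),(147.5,261,300,62),(148,262,470,62),(177,234,240,86.),(172.5,237.5,540,90)]:
    a=at(m,*c(l,y),z);b=at(m,*c(r,y),z);print(((a+b)/2).round(2),np.linalg.norm(a-b).round(1))
# tab & crown
print('crown near edge mid',at(m,*c(202,104),78.5), at(m,*c(117,104),78.5),at(m,*c(288,106),78.5))
```

```text
[455.16  44.58  62.  ] 21.4
[460.25  12.09  62.  ] 21.8
[465.27 -20.98  62.  ] 22.4
[459.09  21.32  86.  ] 9.5
[466.45 -29.17  90.  ] 11.1
crown near edge mid [454.72492914  46.76951073  78.5       ] [439.91622531  44.83915635  78.5       ] [469.68597661  48.82631146  78.5       ]
```

{"method": "move_arm", "body": {"deltas": [[[0,0,-0.006],0.004,255],[[0,0,-0.012],0.004,255],[[0,0,-0.012],0.004,255],[[0,0,-0.012],0.004,255],[[0,0,-0.012],0.004,255]]}}

```text
time_s: 6.58
tcp_pos: [472.4, -69.9, 105.3]
tcp_rot: [-1.276, 1.099, -1.099]
ft_force: [-0.1, 0.1, -1.3]
grip_width: 17.1
```

{"method": "move_arm", "body": {"deltas": [[[0,0,-0.001],0,255],[[0,0,-0.001],0,255],[[0,0,-0.001],0,255]]}}

```text
time_s: 6.83
tcp_pos: [472.7, -70.0, 104.7]
tcp_rot: [-1.276, 1.098, -1.099]
ft_force: [-0.7, -0.6, 3.0]
grip_width: 17.0
```

{"method": "move_arm", "body": {"deltas": [[[0,0,-0.001],0,255],[[0,0,-0.001],0,255],[[0,0,-0.001],0,255]]}}

```text
time_s: 7.08
tcp_pos: [472.9, -70.3, 104.3]
tcp_rot: [-1.276, 1.097, -1.1]
ft_force: [-2.2, -1.7, 9.3]
grip_width: 17.2
```

{"method": "move_arm", "body": {"deltas": [[[0,0,0.001],0,255],[[-0.0015,0.0099,0.001],0,255],[[-0.003,0.0198,0.001],0,255],[[-0.003,0.0198,0.001],0,255],[[-0.003,0.0198,0.001],0,255]]}}

```text
time_s: 7.5
tcp_pos: [469.8, -48.5, 104.5]
tcp_rot: [-1.275, 1.098, -1.098]
ft_force: [1.7, 2.6, 4.0]
grip_width: 17.0
```

Run:
```python
from h import *
from scipy.spatial.transform import Rotation as R
look('w7',[])
st=sense();M=R.from_rotvec(st['tcp_rot']).as_matrix(); print(st['tcp_pos'],np.degrees(np.arctan2(M[1,2],M[0,2])),st['ft_force'])
snap('scene','s7')
a=cv2.imread('pics/w7.png')[0:200,210:400]; cv2.imwrite('pics/w7c.png',cv2.resize(a,None,fx=3,fy=3,interpolation=2))
a=cv2.imread('pics/s7.png')[180:270,220:340]; cv2.imwrite('pics/s7c.png',cv2.resize(a,None,fx=6,fy=6,interpolation=2))
```

```text
[469.8 -48.5 104.5] [-0.19  0.32  1.9   0.    0.92 -0.34]
[469.7521605  -48.66407332 104.49497351] 8.560585670289544 [0.57267326 2.85602616 5.7533247 ]
```

View pics/w7c.png

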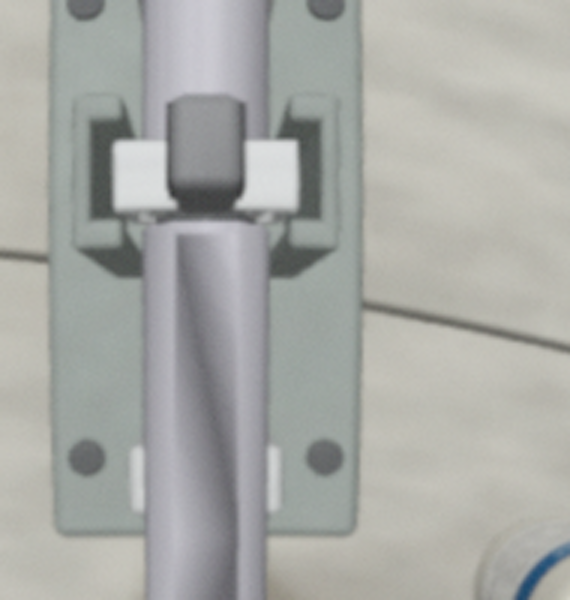

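View pics/s7c.png

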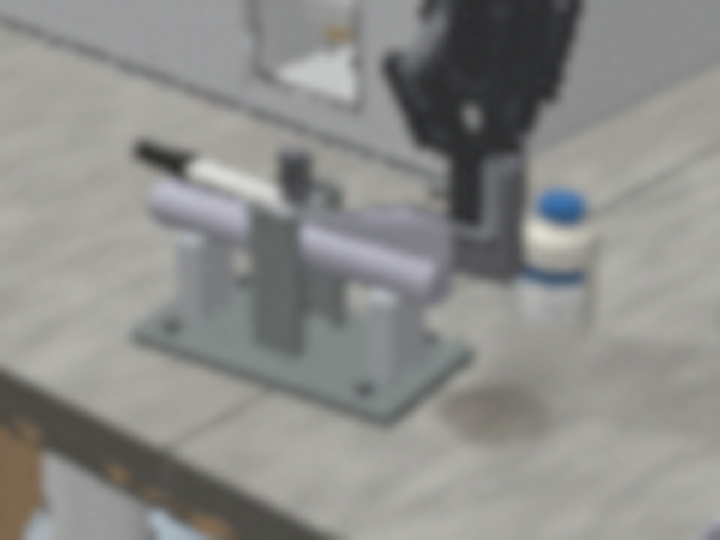

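{"method": "move_arm", "body": {"deltas": [[[-0.0008,0.005,0],0,255],[[-0.0015,0.01,0],0,255],[[-0.0023,0.015,0],0,255],[[-0.003,0.02,0],0,255],[[-0.003,0.02,0],0,255],[[-0.003,0.02,0],0,255]]}}

```text
time_s: 8.1
tcp_pos: [467.7, -31.6, 104.9]
tcp_rot: [-1.278, 1.094, -1.101]
ft_force: [1.5, -4.4, 5.4]
grip_width: 17.1
```

Run:
```python
from h import *
look('w8',[])
snap('scene','s8')
a=cv2.imread('pics/w8.png')[0:200,210:400]; a=cv2.resize(a,None,fx=2.7,fy=2.7,interpolation=2)
b=cv2.imread('pics/s8.png')[190:260,230:310]; b=cv2.resize(b,(284,540*284//309//1),interpolation=2)[:540]
b=cv2.resize(cv2.imread('pics/s8.png')[195:255,240:310],None,fx=4,fy=4,interpolation=2); o=np.zeros((540,800,3),np.uint8);o[:540,:513]=a[:540,:513];o[:240,513:793]=b;cv2.imwrite('pics/c8.png',o)
```

```text
[467.7 -31.6 104.9] [-0.16  0.31  1.91 -0.    0.92 -0.3 ]
```

View pics/c8.png

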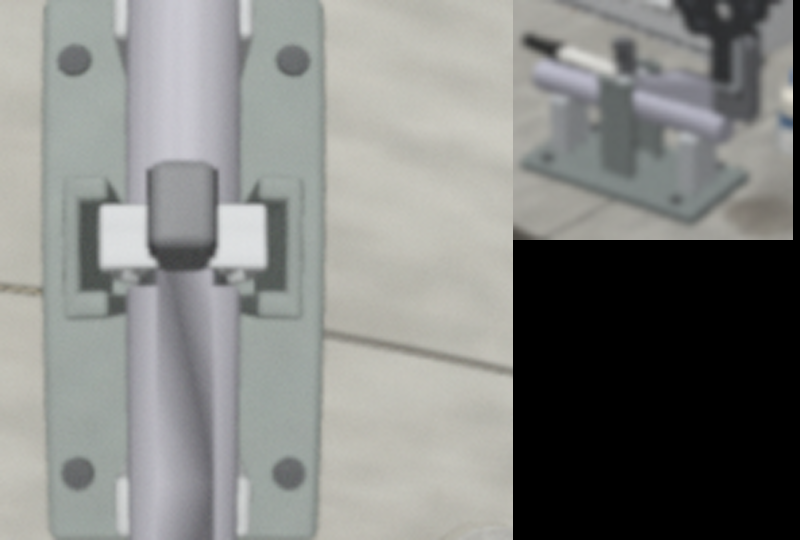

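{"method": "move_arm", "body": {"deltas": [[[-0.0008,0.005,0],0,255],[[-0.0015,0.01,0],0,255],[[-0.0023,0.015,0],0,255],[[-0.003,0.02,0],0,255],[[-0.003,0.02,0],0,255]]}}

```text
time_s: 8.62
tcp_pos: [465.3, -12.3, 104.8]
tcp_rot: [-1.278, 1.093, -1.103]
ft_force: [1.0, -6.9, 6.5]
grip_width: 17.1
```

```bash
cat >> h.py <<'E'
def two(n):
    look('w%d'%n,[]); snap('scene','s%d'%n); print(sense()['ft_force'].round(1))
    a=cv2.imread('pics/w%d.png'%n)[0:200,210:400]; a=cv2.resize(a,None,fx=2.7,fy=2.7,interpolation=2)
    b=cv2.resize(cv2.imread('pics/s%d.png'%n)[195:255,240:310],None,fx=4,fy=4,interpolation=2); o=np.zeros((540,800,3),np.uint8);o[:540,:513]=a[:540,:513];o[:240,513:793]=b;cv2.imwrite('pics/c%d.png'%n,o)
E
python3 -c "
from h import *
two(9)"
```

```text
[465.3 -12.3 104.8] [-0.11  0.31  1.91 -0.01  0.91 -0.26]
[ 2.4 -5.7  5.1]
```

View pics/c9.png

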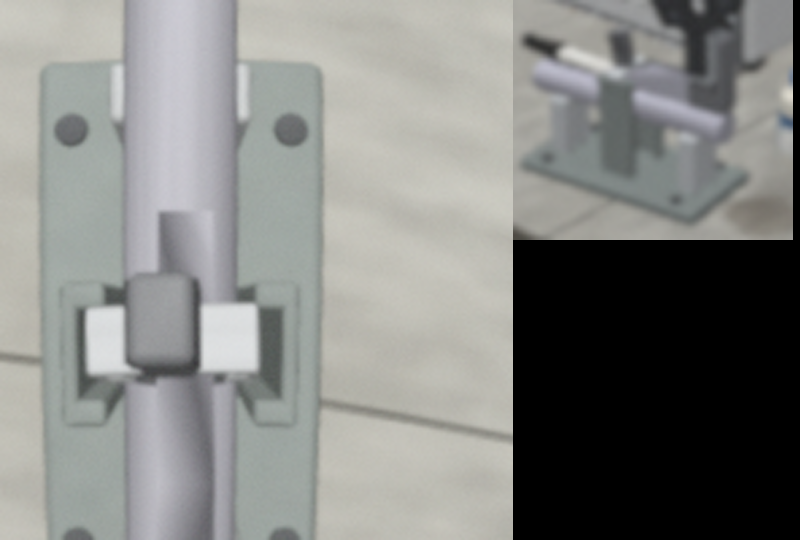

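{"method": "move_arm", "body": {"deltas": [[[-0.0018,0.004,0],0,255],[[-0.0026,0.008,0],0,255],[[-0.0026,0.008,0],0,255]]}}

```text
time_s: 8.97
tcp_pos: [462.3, -3.5, 104.9]
tcp_rot: [-1.277, 1.095, -1.102]
ft_force: [2.0, -4.9, 5.1]
grip_width: 17.3
```

```bash
python3 -c "
from h import *
two(10)"
```

```text
[462.3  -3.5 104.9] [-0.1   0.31  1.92 -0.    0.91 -0.24]
[ 1.  -3.1  5.7]
```

View pics/c10.png

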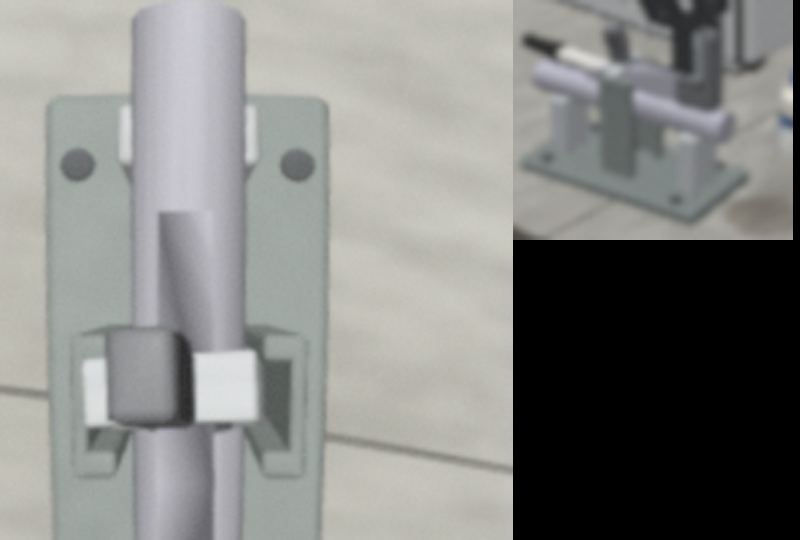

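{"method": "move_arm", "body": {"deltas": [[[-0.0015,0.002,0],0,255],[[-0.0025,0.006,0],0,255],[[-0.003,0.01,0],0,255],[[-0.003,0.01,0],0,255]]}}

```text
time_s: 9.4
tcp_pos: [458.7, 7.4, 104.8]
tcp_rot: [-1.276, 1.096, -1.1]
ft_force: [0.5, -3.3, 6.7]
grip_width: 17.0
```

```bash
python3 -c "
from h import *
two(11)"
```

```text
[458.7   7.4 104.8] [-0.07  0.3   1.93 -0.    0.91 -0.22]
[ 1.2 -2.5  6.8]
```

View pics/c11.png

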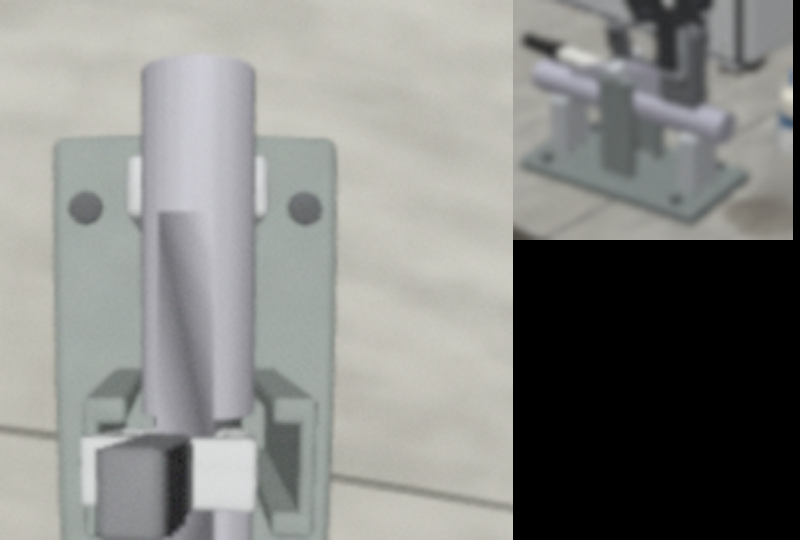

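```bash
python3 -c "
from h import *
a=cv2.imread('pics/w11.png')[120:260,190:350]; cv2.imwrite('pics/x11.png',cv2.resize(a,None,fx=4,fy=4,interpolation=2))
a=cv2.imread('pics/s11.png')[190:260,235:325]; cv2.imwrite('pics/y11.png',cv2.resize(a,None,fx=8,fy=8,interpolation=2))
m=snap('top','t11')[160:260,220:330]; cv2.imwrite('pics/z11.png',cv2.resize(m[:,:,::-1],None,fx=5,fy=5,interpolation=2))
"
```

```text
(no output)
```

View pics/x11.png

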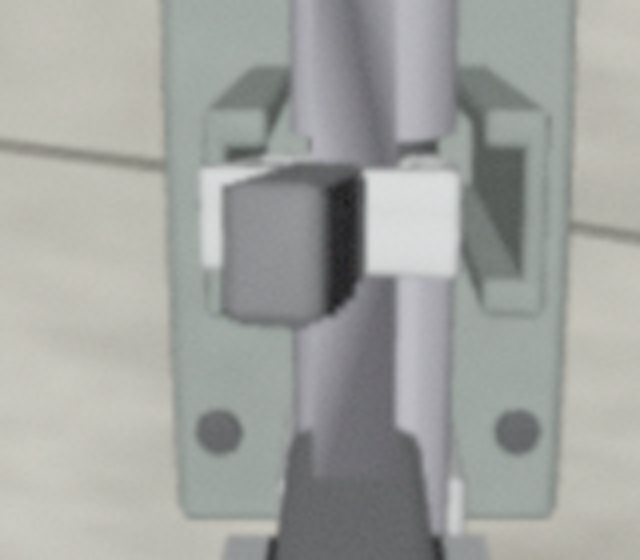

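View pics/y11.png

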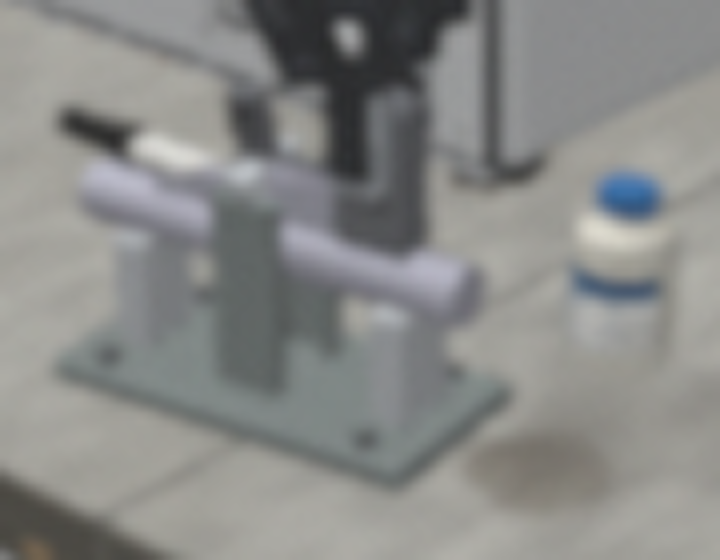

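{"method": "move_arm", "body": {"deltas": [[[0.001,0.0,0],0,255],[[0.0022,0.002,0],0,255],[[0.0018,0.005,0],0,255],[[0.0018,0.005,0],0,255]]}}

```text
time_s: 9.88
tcp_pos: [459.9, 12.0, 104.8]
tcp_rot: [-1.278, 1.096, -1.1]
ft_force: [-0.4, -3.3, 8.7]
grip_width: 17.0
```

```bash
python3 -c "
from h import *
look('w12',[]); print(sense()['ft_force'])
a=cv2.imread('pics/w12.png')[120:260,190:350]; cv2.imwrite('pics/x12.png',cv2.resize(a,None,fx=4,fy=4,interpolation=2))
"
```

```text
[459.9  12.  104.8] [-0.06  0.31  1.92 -0.    0.91 -0.21]
[-0.10933005 -4.64994884  9.70183854]
```

View pics/x12.png

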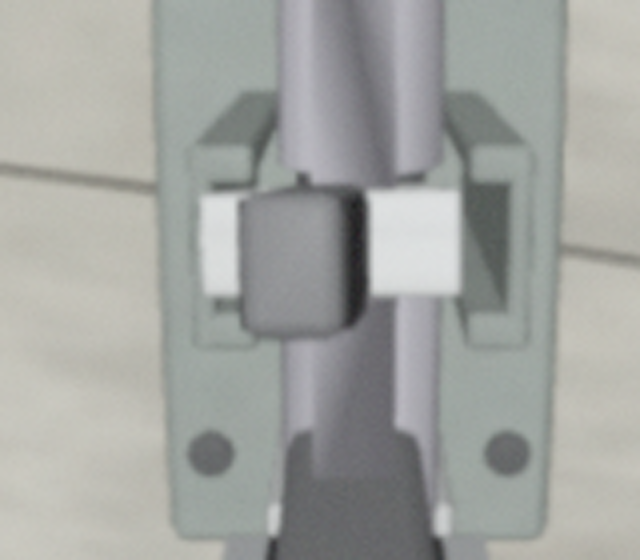

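{"method": "move_arm", "body": {"deltas": [[[0.0015,-0.01,0.0005],0,255],[[0.0045,-0.03,0.0005],0,255],[[0.0075,-0.05,0.0005],0,255],[[0.0105,-0.07,0.0005],0,255],[[0.0135,-0.09,0.0005],0,255],[[0.0145,-0.095,0.0005],0,255],[[0.0145,-0.095,0.005],0,255],[[0.0145,-0.095,0.005],0,255]]}}

```text
time_s: 10.6
tcp_pos: [473.5, -81.8, 109.2]
tcp_rot: [-1.276, 1.101, -1.098]
ft_force: [-0.3, -0.2, -0.6]
grip_width: 17.0
```

```bash
python3 -c "
from h import *
two(13)
for q in ['clip','clip_tab']:
    for r in spot_in('scene',q)[:1]: print(q,r)
a=cv2.imread('pics/s13.png')[190:260,235:325]; cv2.imwrite('pics/y13.png',cv2.resize(a,None,fx=8,fy=8,interpolation=2))
"
```

```text
[473.5 -81.8 109.2] [-0.26  0.32  1.87  0.    0.95 -0.41]
[ 0.  -0.3 -0.5]
clip {'rect': [262.2, 199.9, 270.9, 217.5], 'score': 0.53}
clip_tab {'rect': [262.9, 198.8, 272.7, 215.4], 'score': 0.56}
```

View pics/c13.png

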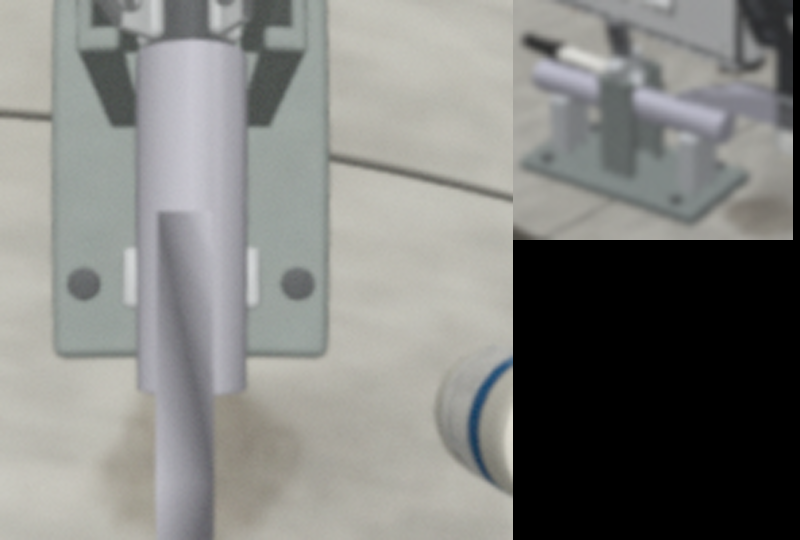

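View pics/y13.png

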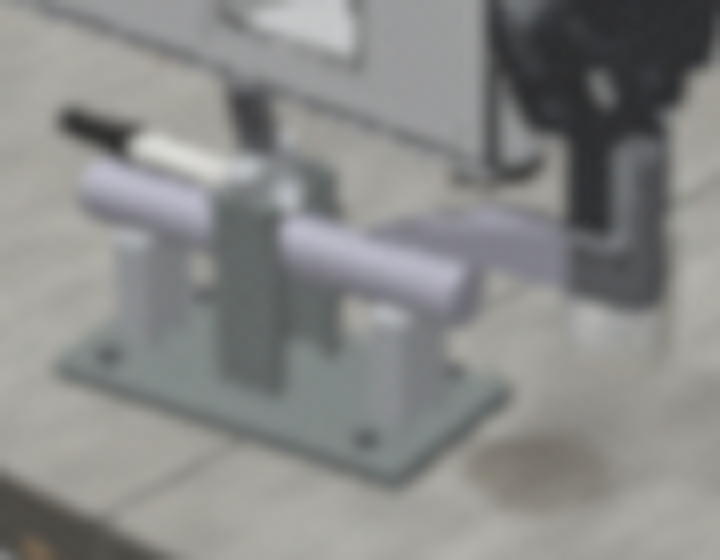

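{"method": "move_arm", "body": {"deltas": [[[0,0,0.035],0,255],[[0,0,0.07],0,255],[[0,0.01,0.095],0,255],[[-0.006,0.05,0.095],0,255],[[-0.012,0.09,0.095],0,255],[[-0.02,0.13,0.095],0,255],[[-0.028,0.17,0.095],0,255],[[-0.036,0.21,0.095],0,255],[[-0.044,0.25,0.095],0,255],[[-0.058,0.285,0.095],0,255]]}}

```text
time_s: 11.63
tcp_pos: [415.9, 205.9, 204.4]
tcp_rot: [-1.275, 1.097, -1.098]
ft_force: [0.4, -0.7, -1.2]
grip_width: 17.1
```

{"method": "move_arm", "body": {"deltas": [[[0,0.012,-0.02],0,255],[[0,0.012,-0.06],0,255],[[0,0.012,-0.1],0,255],[[0,0.012,-0.14],0,255],[[0,0.012,-0.16],0,255],[[0,0.012,-0.165],0,255],[[0,0.012,-0.165],0,255],[[0,0.012,-0.165],0,255]]}}

```text
time_s: 12.3
tcp_pos: [416.6, 215.5, 39.9]
tcp_rot: [-1.276, 1.098, -1.098]
ft_force: [0.3, 0.3, -1.3]
grip_width: 17.1
```

{"method": "move_arm", "body": {"deltas": [[[0,0,-0.003],0,255],[[0,0,-0.006],0,255],[[0,0,-0.0065],0,255],[[0,0,-0.0065],0,255]]}}

```text
time_s: 12.63
tcp_pos: [416.7, 215.1, 33.5]
tcp_rot: [-1.274, 1.098, -1.099]
ft_force: [-0.6, 0.2, -1.0]
grip_width: 17.0
```

```bash
python3 -c "
from h import *
look('w14',['wedge'])"
```

```text
[416.7 215.1  33.5] [0.39 0.43 1.98 0.   0.73 0.24]
wedge [256.2  81.9 302.  330.4] 0.87
```

View pics/w14.png

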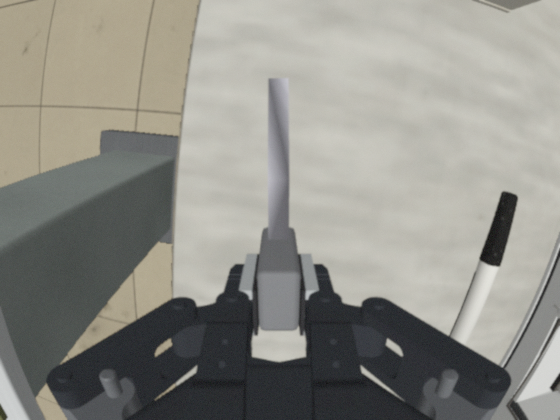

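{"method": "move_arm", "body": {"deltas": [[[0,0,-0.001],0,255],[[0,0,-0.001],0,255],[[0,0,-0.001],0,255]]}}

```text
time_s: 12.98
tcp_pos: [416.6, 215.1, 33.4]
tcp_rot: [-1.274, 1.098, -1.099]
ft_force: [-2.1, -0.5, 12.9]
grip_width: 17.4
```

{"method": "move_arm", "body": {"deltas": [[[0,0,0.0008],0,255],[[0,0,0.0008],0,200],[[0,0,0.0008],0,100],[[0,0,0.0008],0,0],[[0,0,0.0008],0,0],[[0,0,0.0008],0,0],[[0,0,0.0008],0,0],[[0,0,0.0008],0,0],[[0,0,0.0008],0,0]]}}

```text
time_s: 13.73
tcp_pos: [416.2, 214.9, 32.5]
tcp_rot: [-1.276, 1.099, -1.099]
ft_force: [-0.0, -0.4, -1.0]
grip_width: 85.1
```

{"method": "move_arm", "body": {"deltas": [[[0,0,0.02],0,0],[[0,0,0.06],0,0],[[0,0,0.1],0,0],[[0,0,0.14],0,0],[[0,0,0.17],0,0]]}}

```text
time_s: 14.15
tcp_pos: [416.8, 215.2, 205.8]
tcp_rot: [-1.273, 1.097, -1.099]
ft_force: [1.2, -0.1, -0.4]
grip_width: 85.4
```

```bash
python3 -c "
from h import *
look('w15',['wedge','clip','clip_tab'])"
```

```text
[416.8 215.2 205.8] [ 0.39  0.19  1.77 -0.    1.18  0.24]
wedge [267.1  97.1 288.  211.4] 0.89
clip [271.1 344.3 302.9 365.3] 0.51
clip_tab [267.7 342.1 298.3 360.1] 0.79
```

View pics/w15.png

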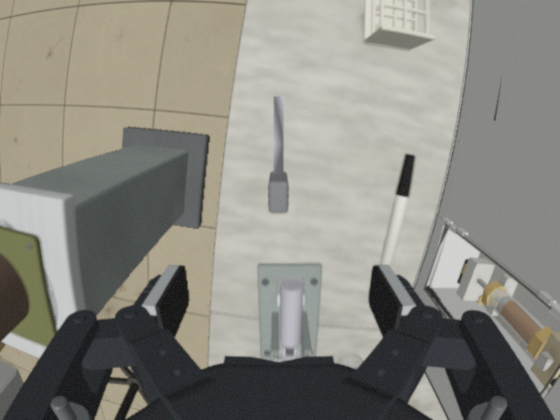

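{"method": "move_arm", "body": {"deltas": [[[0.01,-0.04,0],0,0],[[0.02,-0.08,0],0,0],[[0.03,-0.12,0],0,0],[[0.04,-0.16,0],0,0],[[0.044,-0.2,0],0,0],[[0.044,-0.212,0],0,0],[[0.044,-0.212,0],0,0],[[0.044,-0.212,0],0,0]]}}

```text
time_s: 15.02
tcp_pos: [458.8, 2.5, 200.7]
tcp_rot: [-1.277, 1.104, -1.098]
ft_force: [0.3, 0.5, -1.1]
grip_width: 85.4
```

```bash
python3 -c "
from h import *
look('w16',['clip','clip_tab'])
snap('scene','s16')
a=cv2.imread('pics/w16.png')[80:220,200:360]; cv2.imwrite('pics/x16.png',cv2.resize(a,None,fx=4,fy=4,interpolation=2))
a=cv2.imread('pics/s16.png')[190:260,235:325]; cv2.imwrite('pics/y16.png',cv2.resize(a,None,fx=8,fy=8,interpolation=2))
"
```

```text
[458.8   2.5 200.7] [-0.09  0.18  1.79  0.    1.17 -0.23]
clip [253.  132.6 297.8 151.2] 0.87
clip_tab [258.1 133.3 298.5 152.6] 0.61
```

View pics/x16.png

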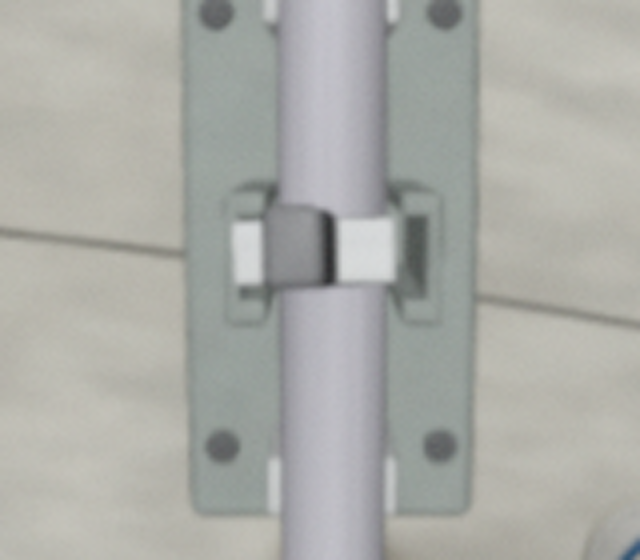

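View pics/y16.png

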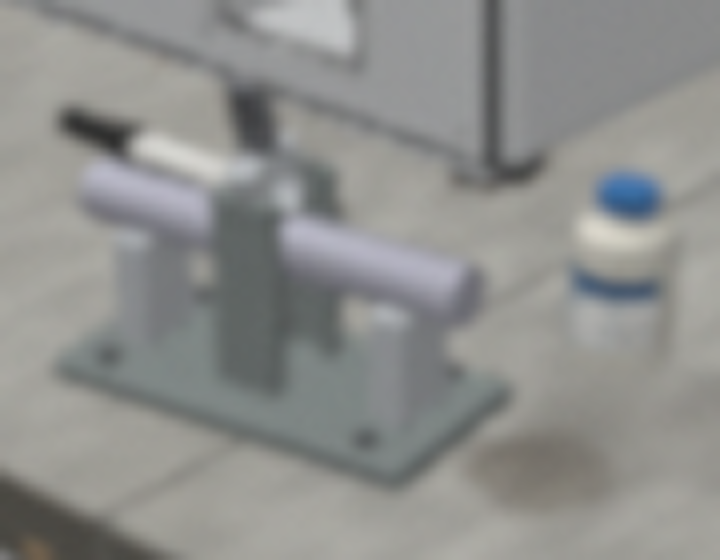

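Run:
```python
from h import *
from scipy.spatial.transform import Rotation as R
m=np.load('pics/w16.npy',allow_pickle=True).item()
c=lambda x,y:(200+x/4,80+y/4)
a=np.radians(98.7);d=np.array([np.cos(a),np.sin(a)]);n=np.array([np.sin(a),-np.cos(a)]);C=np.array([453.7,52.8])
def uv(p): q=p[:2]-C; return (q@d).round(1),(q@n).round(1)
for nm,p,z in [('tl',(267,206),121),('tr',(322,209),123),('br',(320,286),123),('bl',(266,286),121),('ctr',(294.5,246),122),('crownL',(232,252),93),('crownR',(395,250),96),('crownR',(395,250),100)]:
    q=at(m,*c(*p),z);print(nm,q.round(1),uv(q))
st=sense();M=R.from_rotvec(st['tcp_rot']).as_matrix();print(st['tcp_pos'],np.degrees(np.arctan2(M[1,2],M[0,2])), uv(st['tcp_pos']))
```

```text
tl [440.8  63.6 121. ] (np.float64(12.6), np.float64(-11.1))
tr [449.8  64.5 123. ] (np.float64(12.1), np.float64(-2.1))
br [451.3  51.9 123. ] (np.float64(-0.5), np.float64(-2.5))
bl [442.5  50.4 121. ] (np.float64(-0.7), np.float64(-11.4))
ctr [446.2  57.7 122. ] (np.float64(6.0), np.float64(-6.7))
crownL [434.7  52.4  93. ] (np.float64(2.5), np.float64(-18.9))
crownR [464.4  57.5  96. ] (np.float64(3.0), np.float64(11.3))
crownR [464.1  57.8 100. ] (np.float64(3.4), np.float64(11.1))
[459.58885007   4.16335426 201.96696324] 8.635613672901965 (np.float64(-49.0), np.float64(-1.5))
```

{"method": "move_arm", "body": {"deltas": [[[-0.01,0.035,0],0,0],[[-0.0128,0.0526,-0.01],0,0],[[-0.0128,0.0526,-0.045],0,0],[[-0.0128,0.0526,-0.08],0,0],[[-0.0128,0.0526,-0.085],0,0],[[-0.0128,0.0526,-0.085],0,0],[[-0.0128,0.0526,-0.085],0,0]]}}

```text
time_s: 15.8
tcp_pos: [447.7, 56.2, 118.1]
tcp_rot: [-1.277, 1.098, -1.098]
ft_force: [0.5, -0.0, 0.1]
grip_width: 85.7
```

```bash
python3 -c "
from h import *
look('w17',['clip','clip_tab']);snap('scene','s17')
a=cv2.imread('pics/s17.png')[190:260,235:325]; cv2.imwrite('pics/y17.png',cv2.resize(a,None,fx=8,fy=8,interpolation=2))
print(sense()['tcp_pos'])"
```

```text
[447.7  56.2 118.1] [ 0.03  0.28  1.92  0.    0.94 -0.12]
clip [250.  233.9 311.5 295.1] 0.74
clip_tab [255.  233.5 310.3 291.4] 0.79
[448.88698231  55.56082181 119.22664261]
```

View pics/w17.png

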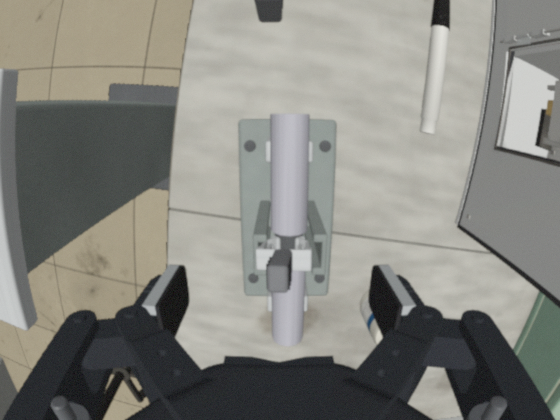

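View pics/y17.png

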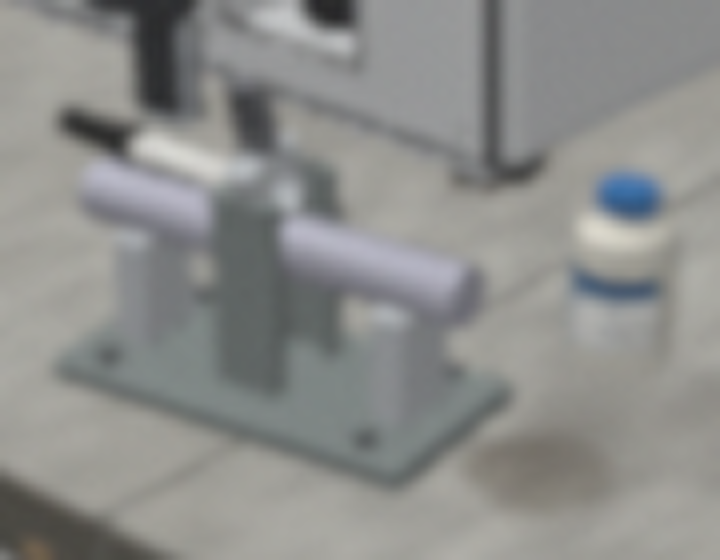

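Run:
```python
from h import *
m=np.load('pics/w17.npy',allow_pickle=True).item()
print(proj(m,[[447.7,56.2,122]]))
a=np.radians(98.7);d=np.array([np.cos(a),np.sin(a)]);n=np.array([np.sin(a),-np.cos(a)])
for p in [(267,263),(291,263),(267,289),(290,289),(279,276)]:
    q=at(m,*p,122)[:2]-[447.7,56.2];print(q@d,q@n)
im=cv2.imread('pics/w17.png')[200:350,140:420];cv2.imwrite('pics/x17.png',cv2.resize(im,None,fx=2.8,fy=2.8,interpolation=2))
```

```text
[[280.44288294 282.52506408]]
10.091512218006446 -6.026195882849386
10.080948242500172 4.703068525388779
-3.5126745252570357 -6.237742077143972
-3.5211544246528033 4.446388711521692
3.4483236124586254 -0.662824306036134
```

View pics/x17.png

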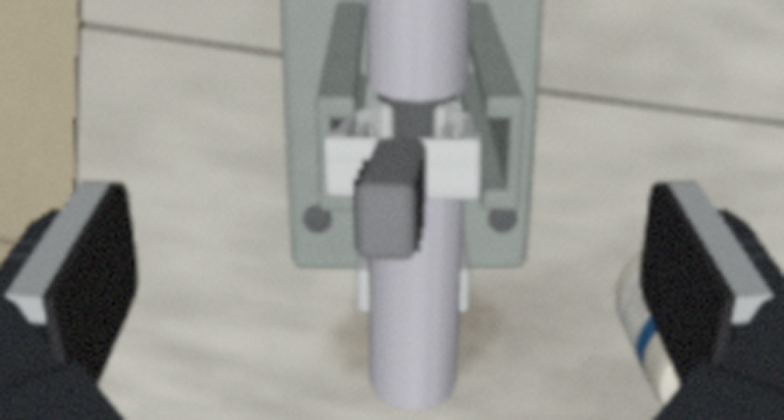

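{"method": "move_arm", "body": {"deltas": [[[-0.0005,0.003,-0.005],0,0],[[-0.0005,0.003,-0.0095],0,0],[[-0.0005,0.003,-0.0095],0,100],[[-0.0005,0.003,-0.0095],0,200],[[-0.0005,0.003,-0.0095],0,255],[[-0.0005,0.003,-0.0095],0,255],[[-0.0005,0.003,-0.0095],0,255],[[-0.0005,0.003,-0.0095],0,255],[[-0.0005,0.003,-0.0095],0,255],[[-0.0005,0.003,-0.0095],0,255]], "newtons": 40}}

```text
time_s: 16.83
tcp_pos: [449.0, 58.6, 108.9]
tcp_rot: [-1.273, 1.096, -1.101]
ft_force: [3.7, -0.1, 3.3]
grip_width: 9.3
```

```bash
python3 -c "
from h import *
look('w18',['clip','clip_tab'])
print(sense()['ft_force'])"
```

```text
[449.   58.6 108.9] [ 0.04  0.29  1.93  0.    0.91 -0.11]
clip [249.7 246.2 306.6 309.1] 0.9
clip_tab [249.1 245.  308.5 310.4] 0.7
[ 2.85645661 -0.34033959  4.8663467 ]
```

View pics/w18.png

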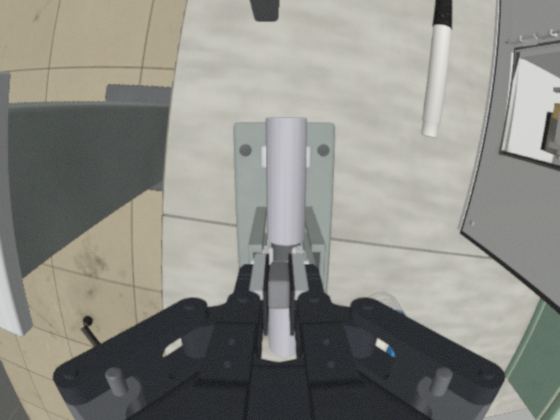

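{"method": "move_arm", "body": {"deltas": [[[0.001,0,0.003],0,255],[[0.002,0,0.007],0,255],[[0.003,0,0.012],0,255],[[0.003,0,0.018],0,255],[[0.003,0,0.018],0,255]]}}

```text
time_s: 17.4
tcp_pos: [449.4, 58.5, 126.8]
tcp_rot: [-1.276, 1.099, -1.099]
ft_force: [0.0, -0.3, -0.5]
grip_width: 9.5
```

```bash
python3 -c "
from h import *
look('w19',['clip','clip_tab']);snap('scene','s19')
a=cv2.imread('pics/s19.png')[180:250,235:325]; cv2.imwrite('pics/y19.png',cv2.resize(a,None,fx=8,fy=8,interpolation=2))
print(sense()['ft_force'])"
```

```text
[449.4  58.5 126.8] [ 0.04  0.27  1.91 -0.    0.97 -0.11]
clip [249.4 246.3 308.1 310.7] 0.9
clip_tab [250.9 244.2 309.1 307.2] 0.67
clip_tab [249.4   4.  279.4  28.5] 0.3
[ 0.45746789 -0.18339331 -0.80554698]
```

View pics/y19.png

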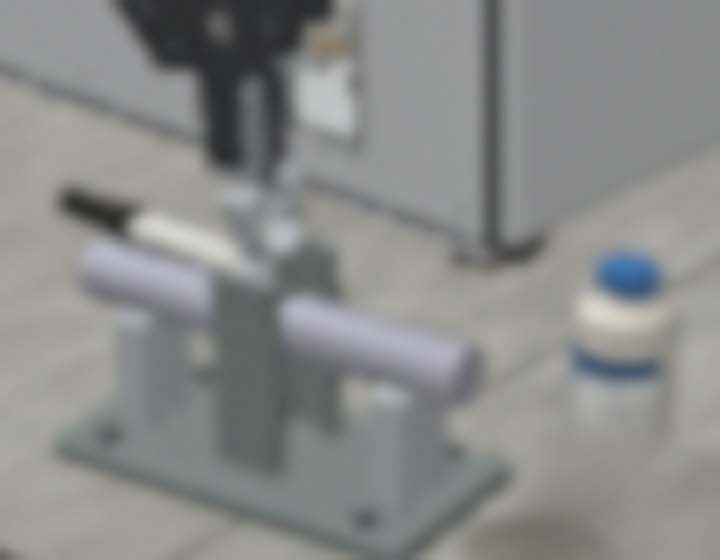

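{"method": "move_arm", "body": {"deltas": [[[0,0,0.04],0,255],[[0,0,0.08],0,255],[[-0.005,-0.03,0.09],0,255],[[-0.012,-0.07,0.09],0,255],[[-0.02,-0.11,0.09],0,255],[[-0.027,-0.15,0.09],0,255],[[-0.034,-0.19,0.09],0,255],[[-0.041,-0.23,0.09],0,255],[[-0.048,-0.27,0.09],0,255],[[-0.055,-0.305,0.09],0,255]]}}

```text
time_s: 18.43
tcp_pos: [393.9, -248.7, 215.9]
tcp_rot: [-1.276, 1.099, -1.099]
ft_force: [0.5, -0.7, -0.6]
grip_width: 8.9
```

{"method": "move_arm", "body": {"deltas": [[[0,-0.007,0],0,255],[[0,-0.007,0],0,255],[[0,-0.007,0],0,255]]}}

```text
time_s: 18.68
tcp_pos: [394.4, -253.0, 215.6]
tcp_rot: [-1.274, 1.102, -1.098]
ft_force: [-0.3, -0.0, -0.5]
grip_width: 9.1
```

```bash
python3 -c "
from h import *
look('w20',['clip','tray_in'])
print(sense()['ft_force'])"
```

```text
[ 394.4 -253.   215.6] [-0.66  0.18  1.75  0.    1.21 -0.81]
clip [250.  244.3 306.3 308.1] 0.58
tray_in [219.3 134.4 341.5 233.2] 0.56
[0.09833137 0.01022514 0.24740073]
```

View pics/w20.png

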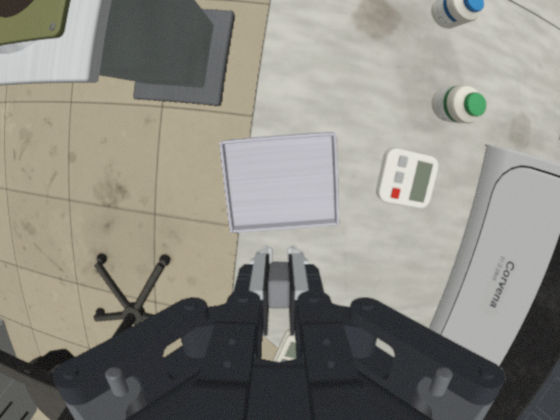

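Run:
```python
from h import *
m=np.load('pics/w20.npy',allow_pickle=True).item()
q=[at(m,*p,20) for p in [(221,142),(334,133),(338,224),(231,231)]]
print(np.round(q,1),np.mean(q,0))
print(proj(m,[[393,-254,20]]))
```

```text
[[ 328.3 -215.5   20. ]
 [ 440.9 -189.4   20. ]
 [ 463.6 -284.9   20. ]
 [ 349.4 -310.1   20. ]] [ 395.5698613  -249.95762303   20.        ]
[[278.01967552 186.98980346]]
```

{"method": "move_arm", "body": {"deltas": [[[0.001,0.003,-0.04],0,255],[[0.001,0.003,-0.08],0,255],[[0.001,0.003,-0.12],0,255],[[0.001,0.003,-0.15],0,255],[[0.001,0.003,-0.16],0,255],[[0.001,0.003,-0.16],0,255],[[0.001,0.003,-0.16],0,255]]}}

```text
time_s: 19.42
tcp_pos: [396.0, -249.0, 55.8]
tcp_rot: [-1.277, 1.099, -1.096]
ft_force: [0.5, -0.6, -0.0]
grip_width: 9.2
```

{"method": "move_arm", "body": {"deltas": [[[0,0,-0.002],0,255],[[0,0,-0.004],0,255],[[0,0,-0.004],0,255],[[0,0,-0.004],0,255]]}}

```text
time_s: 19.75
tcp_pos: [396.4, -250.8, 53.0]
tcp_rot: [-1.276, 1.097, -1.1]
ft_force: [-0.3, -0.6, -0.7]
grip_width: 9.1
```

```bash
python3 -c "
from h import *
look('w21',[]);snap('scene','s21')
a=cv2.imread('pics/s21.png')[220:330,290:400]; cv2.imwrite('pics/y21.png',cv2.resize(a,None,fx=5,fy=5,interpolation=2))
print(sense()['ft_force'])"
```

```text
[ 396.4 -250.8   53. ] [-0.65  0.4   1.96  0.    0.78 -0.8 ]
[ 0.25873846  0.18570477 -0.36612296]
```

View pics/y21.png

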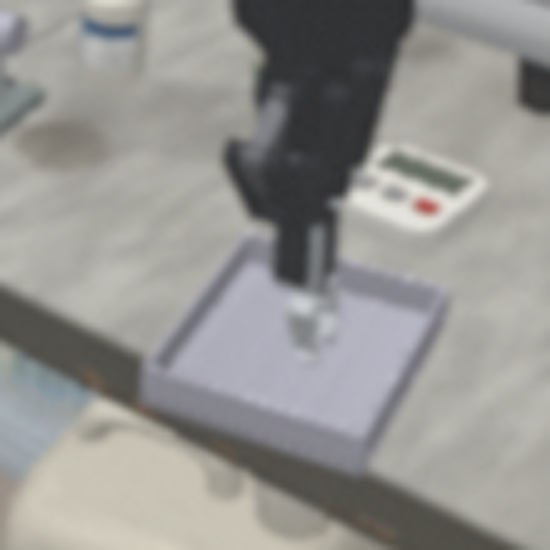

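Clip close above the floor inside the tray; feel down to contact.

{"method": "move_arm", "body": {"deltas": [[[0,0,-0.002],0,255],[[0,0,-0.002],0,255],[[0,0,-0.002],0,255]]}}

```text
time_s: 20.1
tcp_pos: [395.8, -250.5, 50.1]
tcp_rot: [-1.276, 1.099, -1.099]
ft_force: [0.4, -0.8, -0.1]
grip_width: 9.1
```

{"method": "move_arm", "body": {"deltas": [[[0,0,-0.0015],0,255],[[0,0,-0.0015],0,255],[[0,0,-0.0015],0,255]]}}

```text
time_s: 20.35
tcp_pos: [395.7, -250.4, 48.4]
tcp_rot: [-1.276, 1.099, -1.098]
ft_force: [-1.0, 0.0, -1.4]
grip_width: 9.1
```

{"method": "move_arm", "body": {"deltas": [[[0,0,-0.001],0,255],[[0,0,-0.001],0,255],[[0,0,-0.001],0,255]]}}

```text
time_s: 20.6
tcp_pos: [396.0, -250.5, 47.7]
tcp_rot: [-1.276, 1.099, -1.099]
ft_force: [-0.2, 0.3, 0.4]
grip_width: 9.7
```

{"method": "move_arm", "body": {"deltas": [[[0,0,-0.001],0,255],[[0,0,-0.001],0,255],[[0,0,-0.001],0,255]]}}

```text
time_s: 20.85
tcp_pos: [396.1, -250.6, 47.3]
tcp_rot: [-1.276, 1.098, -1.099]
ft_force: [-1.1, 1.2, 7.6]
grip_width: 8.7
```

Contact with the tray floor. Ease off, release and rise.

{"method": "move_arm", "body": {"deltas": [[[0,0,0.0006],0,255],[[0,0,0.0006],0,230],[[0,0,0.0006],0,200],[[0,0,0.0006],0,150],[[0,0,0.0006],0,80],[[0,0,0.0006],0,0],[[0,0,0.0006],0,0],[[0,0,0.0006],0,0],[[0,0,0.0006],0,0],[[0,0,0.0006],0,0]]}}

```text
time_s: 21.68
tcp_pos: [395.9, -250.5, 47.2]
tcp_rot: [-1.276, 1.099, -1.099]
ft_force: [-0.5, -0.2, 0.1]
grip_width: 85.0
```

{"method": "move_arm", "body": {"deltas": [[[0,0,0.01],0,0],[[0,0,0.04],0,0],[[0,0,0.08],0,0],[[0,0,0.12],0,0],[[0,0,0.16],0,0],[[0,0,0.18],0,0],[[0,0,0.18],0,0]]}}

```text
time_s: 22.27
tcp_pos: [398.7, -252.6, 232.7]
tcp_rot: [-1.275, 1.089, -1.108]
ft_force: [0.7, 0.1, -0.4]
grip_width: 85.3
```

```bash
python3 -c "
from h import *
look('w22',['clip','tray_in']);snap('scene','s22');snap('top','t22')
for q in ['wedge','clip','reagent','timer','marker']: print(q,[(np.round(r['rect'],1).tolist(),round(r['score'],2)) for r in spot_in('scene',q)[:2]])
a=cv2.imread('pics/s22.png')[180:330,170:400]; cv2.imwrite('pics/y22.png',cv2.resize(a,None,fx=3.4,fy=3.4,interpolation=2))
a=cv2.imread('pics/t22.png')[150:270,160:410]; cv2.imwrite('pics/z22.png',cv2.resize(a,None,fx=3.2,fy=3.2,interpolation=2))
"
```

```text
[ 398.7 -252.6  232.7] [-0.65  0.16  1.73  0.    1.24 -0.8 ]
clip [256.4 178.6 287.6 201.2] 0.98
tray_in [217.6 129.5 332.4 224.8] 0.58
wedge [([199.9, 208.3, 229.7, 226.3], 0.84)]
clip [([355.0, 249.3, 383.7, 270.4], 0.59)]
reagent [([307.4, 212.9, 315.0, 239.2], 0.61), ([242.4, 211.9, 300.0, 252.7], 0.58)]
timer [([355.8, 245.7, 384.7, 270.2], 0.69)]
marker []
```

View pics/w22.png

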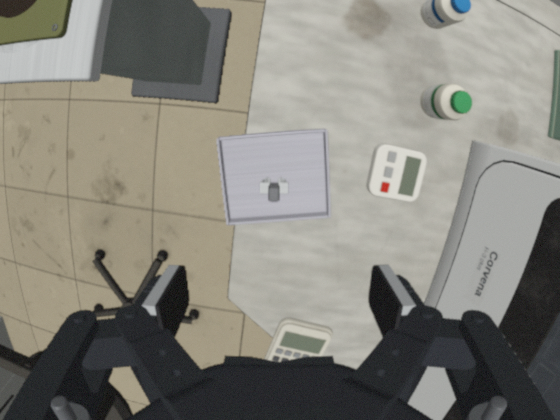

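View pics/y22.png

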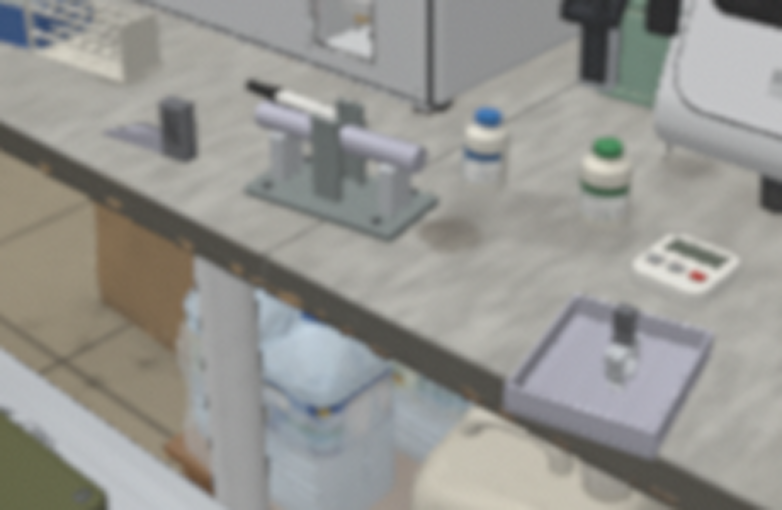

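View pics/z22.png

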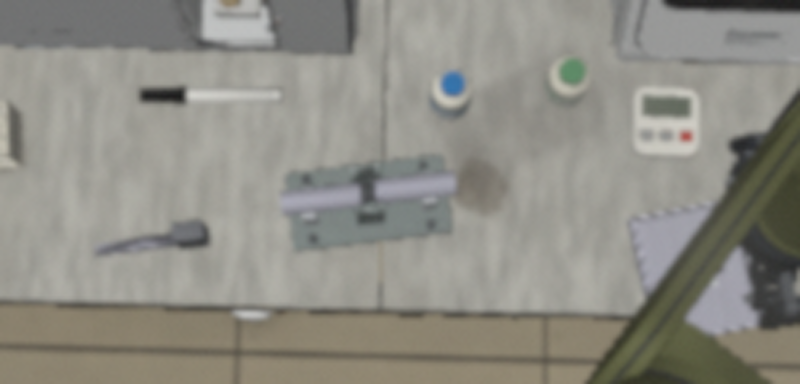

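All in place: the clip stands in the tray, the wedge stands at the left, the bystanders are unmoved and the gripper is clear.

```bash
python3 -c "
from h import *
print(finish_job())"
```

```text
the job is handed in; nothing more can be done
None
```

The clip is off the spindle and standing in the steel parts tray. The wedge stands on the worktop left of the cradle, well clear of the tray.

- **Removing the clip:** I gripped the wedge by its handle and felt it down onto the spindle. I then slid the blade under the crown with up to about 7 N of push. The clip rolled a few degrees sideways as it rose, so I re-centred the blade. After I drew the wedge back, the clip stayed raised in its keeper. The gripper first touched the clip after that.
- **Placing the parts:** I set the wedge down, then gripped the clip by its tab and lifted it out freely. I lowered it to light contact with the tray floor (about 8 N) and released it.
- **Last checks:** At about 22 s of the 72 s, the last pictures showed the clip upright in the tray. The wedge was standing, the two bottles, the timer and the marker were where they began, and the gripper was open and well above everything.
- **Checks that disagreed:** In the last scene picture the detector found no marker, and it labelled the timer as the clip with a low score. The pictures themselves show the marker and the clip in their right places.

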